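# Ring full ahead from the chart table

### The arm

A 6-joint arm with a two-finger parallel gripper is mounted at the origin on the work surface. World frame = base frame: x ahead of the robot, y to its left, z up, the work surface at z = 0. Lengths are in m, angles in degrees, forces in N, time in s.
With the tool pointing down it reaches from about 0.325 to 0.925 m from the base axis. Payload 3.1 kg.
Tool frame: the origin (TCP) lies on the mounting face of the last link; the fingertips stand 173 mm ahead of it and the grasp point (between the pads) lies ahead of it (grip_depth is the z of the grasp point in the tool frame, in m); z points along the fingers, y is the line along which they close (so a half turn about z gives the same grasp; the last joint's range is limited). The gripper opens to 85 mm and grips with 20 to 120 N. Pads are 22 mm wide; open, the fingers measure 114 mm over their backs; the gripper's body (76 mm by 85 mm) begins 54 mm behind the grasp point. The pads swing forward as they close: fully open they stand 13 mm farther back than shut.
Start: joints at [-74.782, 12.427, 92.441, -0, 75.132, -6.429], TCP at [0.231, -0.581, 0.405] pointing down, gripper open.
Joint ranges: [-157.48, 157.48], [-44.54, 120.13], [17.64, 146.25], [-64.5, 244.5], [7.68, 150.69], [-147.95, 147.95]. Speed limits (degrees/s): [159.86, 159.86, 180, 180, 180, 180].

### API

Orientations are given as a 3x3 rotation matrix whose columns are the frame's x, y, z axes.
In Python, from plant import * gives the robot as it stands.
- The arm moves only by the tool drive_tool, never from a script. Its argument "increments" is a list of rows, each a list of 3 entries, a list of its own where there are three numbers: the turn, a rotation vector about the world's x, y, z in rad, then the shift along the world's x, y, z in cm, then the opening, from 0 (shut) to 1 (fully open). In form: [[[rx, ry, rz], [dx, dy, dz], hand], ...]. A call has 1 to 20 rows; each row shifts and turns the commanded pose from where the row before left it; what a row does not reach is not made up. A row lasts 1/10 s, in which the tool goes at most 50 mm and 8.59 degrees, less where a joint would pass 70% of its speed; a pose out of reach is approached as far as the arm can. A call with a gripper value outside its range is refused whole. The fingers move at their own pace and stop on an object; "newtons" is the grip in N (left out, the last holds). Time passes only in rows, so rows that do not move let the fingers close. It gives the time, the measured TCP pose, the force, the opening and the grip force at its end, in the units of the state.
- read_state(): the state, without advancing time (a new reading comes with each control period).
- grab_frame(name): name is "side" or "top" or "wrist"; returns a dict with "img" (420x560x3 uint8, red, green, blue), "vfov" (degrees; the focal length in pixels is half the picture's height over the tangent of half this angle, whatever the lens; pixels are square), "cx", "cy" (the principal point, pixels), "dist" ([k1, k2, p1, p2, k3] as OpenCV has them; the pictures are not rectified), "R" (3x3) and "t" (3): a world point X has camera coordinates R X + t; the wrist camera has in their place "mount" (4x4, takes a point from camera to tool coordinates, whose origin is the TCP and whose axes are the flange's). Camera axes: x right, y down, z forward; pixel columns grow to the right and rows downward; lengths in m; the calibration is good to about 2 mm. A picture is of the moment at which its call begins: read the wrist's pose just before it. There is no depth.
- close_job(): hands the job in; it is judged then, once.
The state is a dict: "t": time; "joint_positions": joint angles; "dq": joint speeds; "joint_torque": joint torques, N m; "tool_pos": TCP position; "ee_rot": TCP orientation; "force": force on the tool from outside, world axes, zero at the start; "moment": the same for the moment, N m; "gripper_width": opening from 0.0 (shut) to 1.0 (fully open); "grasp_force": force on a finger pad.
Only numpy, scipy, OpenCV 4.12 (cv2) and the standard library are available. Lean on these libraries where they do the work, as an engineer would, in place of code of your own. Each camera call takes 0.05 s, during which the arm holds its last target. There are 200 camera calls.

### The job

Order full ahead: with the fingertips, and without gripping it, push the T-handled lever away from the robot, past its first detent and fully home against its second stop, and only then press the button on the call box right down and let it spring back. Leave the ball-topped lever in its detent, and do not lift or push about any of the chart weights, chart tools or the mug.

Things in the scene. Friction and masses are not known exactly. Their poses are not given: they have to be found in the camera images.
- order_head: Grey engine-order head, fixed to the table. Base 150 (x) x 90 (y) x 45 mm high with a drum on top (radius 48 mm, axis along y, 76 mm wide, top 103 mm above the table). Origin: centre of its underside, on the table. Its +x axis points roughly away from the robot and is the direction in which the lever is pushed. The lever turns about the drum's axis, 55 mm above the origin, in the head's x-z plane.
- order_lever (a joint): Angle of the T-handled lever on the order head (rad). 0: leaning 0.36 rad from upright towards the robot (-x of the head), where it starts (0 to 0.02). 0.36: upright, first detent. 0.72: leaning 0.36 rad away, against the second stop (hard). Sprung detents: leaving 0 takes about 7 N at the grip, leaving 0.36 about 5 N; past half-way to the next position it snaps on towards it, before that it springs back.
- order_lever_grip (a point): Centre of the T handle's cross bar, a black cylinder 22 mm in diameter and 64 mm long, lying along the head's y axis, 115 mm from the lever's pivot (shaft 12 mm in diameter). It is about 163 mm above the table at 0 and 0.72 and 170 mm at 0.36; at 0 it lies 40 mm on the head's -x side of the head's origin, at 0.72 40 mm on its +x side.
- call_box: Grey upright box, 80 x 80 x 85 mm high, fixed to the table, with the call button in the middle of its top. Origin: centre of its underside.
- call_button (a joint): Travel of the call button (m): 0 up, 0.008 fully down. It moves straight down, springs back, and takes 5 N to bottom out.
- call_button_top (a point): Centre of the top face of the call button, a round black cap 36 mm in diameter that faces up, 109 mm above the table.
- thruster_head: A second head like the order head, same sizes and axes, but its lever ends in a ball 32 mm in diameter. Fixed to the table. Not to be operated. Origin: centre of its underside.
- thruster_lever (a joint): Angle of the ball-topped lever (rad), same meaning as for the order lever. It starts in its middle detent (0.36, upright, ball centre 170 mm above the table) and must stay there.
- weight1_mid (a point): Loose brass chart weight standing just on the robot's side of the order head: a knobbed disc 38 mm in diameter, 46 mm high. The point is its centre, 23 mm above the table. Not to be moved.
- weight2_mid (a point): Loose brass chart weight standing just on the robot's side of the thruster head: a knobbed disc 38 mm in diameter, 46 mm high. The point is its centre, 23 mm above the table. Not to be moved.
- weight3_mid (a point): A third such chart weight, standing on the robot's side of the call box. The point is its centre, 23 mm above the table. Not to be moved.
- dividers: Loose brass chart dividers lying on the chart, 140 mm long, 11 mm high; origin near its middle on the table. Not to be moved.
- ruler: Loose clear plastic ruler, 35 x 300 mm, 14 mm high over its two black grips, lying on the chart; origin at its middle on the table. Not to be moved.
- set_square: Loose clear plastic set square, longest side 160 mm, 4 mm thick, lying on the chart; origin at the middle of its longest side on the table. Not to be moved.
- mug: Loose white mug, 80 mm in diameter, 90 mm high, beyond the heads; origin at the centre of its foot. Not to be moved.

How it is judged (in metres and radians):
On the way, in this order (a step that is already met when the one before it is completed fails the run):
1. the T-handled lever is past its first detent and home against its second stop (value of joint order_lever above 0.66 rad), for 0.2 s.
2. the call button is pressed right down (value of joint call_button above 0.0062 m), for 0.05 s.
At the end, for the whole second after the job is handed in: The T-handled lever rests at its second stop (joint above 0.66 of 0.72 rad), the call button is up again (under 2 mm), the ball-topped lever is still in its middle detent (0.28 to 0.44 rad), and no chart weight, chart tool or mug has moved by 30 mm or more (value of joint order_lever above 0.66 rad and value of joint call_button below 0.002 m and value of joint thruster_lever between 0.28 and 0.44 rad and distance of each of weight1_mid, weight2_mid, weight3_mid, dividers, ruler, set_square, mug from where it was at the start of the episode below 0.03 m); the robot touches nothing.
It fails at once if the call button is pressed before the T-handled lever is home at its second stop (value of joint call_button above 0.005 m and value of joint order_lever below 0.64 rad).
It fails at once if the ball-topped lever is pushed out of its middle detent (value of joint thruster_lever below 0.18 rad or value of joint thruster_lever above 0.54 rad).
It fails at once if the T handle is taken between the fingers (the grasp point comes within 12 mm of the bar's centre) (distance between the grasp point and order_lever_grip below 0.012 m).
It fails at once if a chart weight, chart tool or the mug is moved by more than 30 mm or lifted (distance of any of weight1_mid, weight2_mid, weight3_mid, dividers, ruler, set_square, mug from where it was at the start of the episode above 0.03 m or height (world z) of any of weight1_mid, weight2_mid, weight3_mid above 0.035 m).
It also fails if it takes over 40 s, if anything falls off the work surface, if the arm or the gripper's body presses on something with over 40 N, if the wrist force passes 120 N, or if a joint passes its speed limit or range.

## Working session

There is one attempt and no reset: what is moved stays moved. The work goes in short steps, Python scripts to look and compute and a tool call to move; the robot and the scene stay as the last step left them, time stands still between calls to the robot, and variables do not carry over. Pictures are saved under pics/ and viewed, at most 10 in all, crops included, and the job is handed in when it is done.

Besides the shell and the picture viewer there is one more tool, called as a command line: name --argument value ..., lists and objects as JSON in quotes. drive_tool: Moves the arm, as the interface text tells. Its arguments: {"type":"object","properties":{"increments":{"type":"array","items":{"type":"array"}},"newtons":{"type":"number"}},"required":["increments"]}

```bash
mkdir -p pics; ls; python3 - <<'E'
from plant import *
import cv2,pickle
s=read_state();print({k:s[k] for k in('t','tool_pos','ee_rot','force','gripper_width')})
try: print(grip_depth)
except Exception as e: print(e)
d={}
for n in('side','top'):
    f=grab_frame(n);d[n]=f;cv2.imwrite(f'pics/{n}0.png',f['img'][:,:,::-1]);print(n,{k:f[k] for k in f if k!='img'})
pickle.dump(d,open('f0.pkl','wb'))
E
```

```text
pics
{'t': 0.0, 'tool_pos': array([ 0.2304714 , -0.58051907,  0.40335086]), 'ee_rot': array([[ 9.29471888e-01,  3.68892420e-01, -6.25730595e-04],
       [ 3.68892838e-01, -9.29468943e-01,  2.35754466e-03],
       [ 2.88083197e-04, -2.42209902e-03, -9.99997025e-01]]), 'force': array([ 1.17353658, -0.91758593, -0.93727331]), 'gripper_width': 0.9971649356232936}
0.1547
side {'vfov': 54.88031031535291, 'cx': 286.99055072092324, 'cy': 214.86028682402429, 'dist': array([-0.05145876,  0.        ,  0.        ,  0.        ,  0.        ]), 'R': array([[-0.88455509, -0.46613933,  0.01662611],
       [-0.3335601 ,  0.60725021, -0.72109974],
       [ 0.32603674, -0.64339825, -0.69263174]]), 't': array([0.48544431, 0.24629194, 0.71029224])}
top {'vfov': 48.52899617033996, 'cx': 282.1167823086052, 'cy': 211.4624384090842, 'dist': array([-0.06318456,  0.        ,  0.        ,  0.        ,  0.        ]), 'R': array([[-1.17989834e-04, -9.99719210e-01, -2.36957364e-02],
       [-9.92354586e-01,  3.04156981e-03, -1.23382028e-01],
       [ 1.23419456e-01,  2.35000149e-02, -9.92076301e-01]]), 't': array([0.03209017, 0.55972724, 1.26079761])}
```

View pics/side0.png

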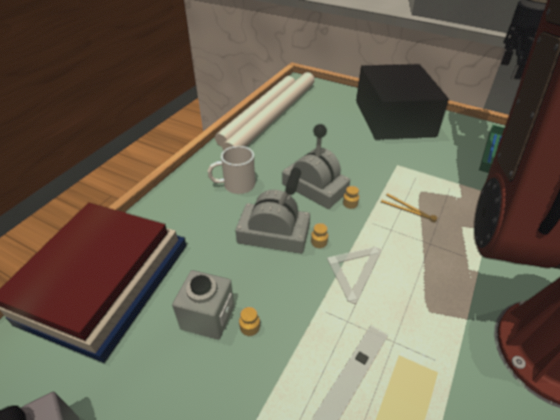

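View pics/top0.png

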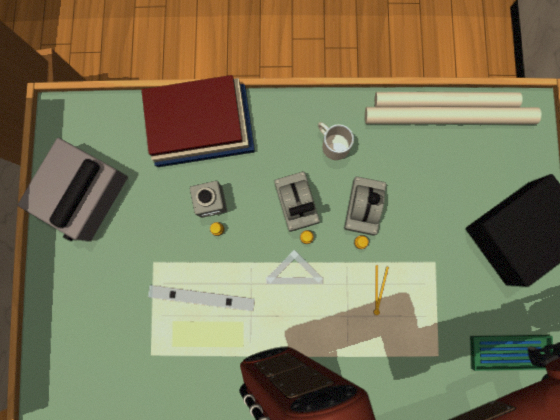

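The side view shows the T-lever head at about (275,215) with its grip at (293,181). The ball is at (320,130) and the call box button at (201,285). In the top view the grip is at about (301,208), the ball at (374,198) and the button at (206,197). Next I'll take dark-mask centroids and triangulate.

```bash
cat >h.py <<'E'
import numpy as np,cv2
def K(f):
    h=f['img'].shape[0];F=h/2/np.tan(np.radians(f['vfov'])/2)
    return np.array([[F,0,f['cx']],[0,F,f['cy']],[0,0,1.]])
def ray(f,p):
    u=cv2.undistortPoints(np.array([[p]],float),K(f),f['dist'])[0,0]
    d=f['R'].T@np.array([*u,1]);return -f['R'].T@f['t'],d/np.linalg.norm(d)
def plane(f,p,z):
    o,d=ray(f,p);return o+d*(z-o[2])/d[2]
def tri(f,p,g,q):
    o1,d1=ray(f,p);o2,d2=ray(g,q)
    s=np.linalg.lstsq(np.c_[d1,-d2],o2-o1,rcond=None)[0];a=o1+s[0]*d1;b=o2+s[1]*d2
    return (a+b)/2,np.linalg.norm(a-b)
def proj(f,X):
    return cv2.projectPoints(np.array([X],float),cv2.Rodrigues(f['R'])[0],f['t'],K(f),f['dist'])[0].ravel()
def dark(f,box,th=45):
    x0,y0,x1,y1=box;m=(f['img'][y0:y1,x0:x1].max(2)<th).astype(np.uint8)
    n,l,s,c=cv2.connectedComponentsWithStats(m);i=1+np.argmax(s[1:,4])
    r=cv2.minAreaRect(np.argwhere(l==i)[:,::-1].astype(np.float32));return c[i]+[x0,y0],s[i,4],np.array(r[0])+[x0,y0],r[1:]
E
python3 - <<'E'
import pickle;from h import *
np.set_printoptions(precision=4,suppress=True)
d=pickle.load(open('f0.pkl','rb'));T,S=d['top'],d['side']
B=dict(grip=((280,195,320,220),(282,165,304,197),.163),ball=((364,188,384,208),(310,120,330,139),.17),but=((194,186,218,208),(188,272,216,298),.109))
for n,(a,b,z) in B.items():
    p=dark(T,a);q=dark(S,b);print(n,p,q,tri(T,p[0],S,q[0]),plane(T,p[0],z)[:2],plane(S,q[0],z)[:2])
for n,x in dict(w1=(307,237),w2=(362,242),w3=(217,229)).items(): print(n,plane(T,x,.04)[:2])
im=cv2.resize(T['img'][150:270,180:400,::-1],None,fx=3.6,fy=3.6,interpolation=2);cv2.imwrite('pics/tz.png',im)
E
```

```text
Traceback (most recent call last):
  File "h.py", line 18, in dark
    n,l,s,c=cv2.connectedComponentsWithStats(m);i=1+np.argmax(s[1:,4])
                                                    ~~~~~~~~~^^^^^^^^^
ValueError: attempt to get argmax of an empty sequence
```

```bash
python3 - <<'E'
import pickle;from h import *
np.set_printoptions(precision=4,suppress=True)
d=pickle.load(open('f0.pkl','rb'));T,S=d['top'],d['side']
B=dict(grip=((280,195,320,220),(282,165,304,197),.163),ball=((364,188,384,208),(310,120,330,139),.17),but=((194,186,218,208),(188,272,216,298),.109))
for n,(a,b,z) in B.items():
    ta=T['img'][a[1]:a[3],a[0]:a[2]].max(2).min()+22;tb=S['img'][b[1]:b[3],b[0]:b[2]].max(2).min()+22
    p=dark(T,a,ta);q=dark(S,b,tb);print(n,ta,tb,p,q,tri(T,p[0],S,q[0]),plane(T,p[0],z)[:2],plane(S,q[0],z)[:2])
for n,x in dict(w1=(307,237),w2=(362,242),w3=(217,229)).items(): print(n,plane(T,x,.04)[:2])
im=cv2.resize(T['img'][150:270,180:400,::-1],None,fx=3.6,fy=3.6,interpolation=2);cv2.imwrite('pics/tz.png',im)
E
```

```text
grip 28 68 (array([302.767 , 209.2913]), np.int32(103), array([302.1, 209.7]), ((9.391485214233398, 23.702320098876953), 63.43495178222656)) (array([292.8824, 180.7059]), np.int32(255), array([292.7115, 180.5577]), ((11.13863468170166, 27.013383865356445), 15.255120277404785)) (array([ 0.5502, -0.0234,  0.1602]), np.float64(0.001455983184835643)) [ 0.5492 -0.0235] [ 0.5494 -0.0201]
ball 32 72 (array([373.1743, 197.1651]), np.int32(109), array([374. , 195.5]), ((15.0, 10.0), 90.0)) (array([319.5086, 130.7672]), np.int32(116), array([319.5, 130.5]), ((11.31370735168457, 11.31370735168457), 45.0)) (array([ 0.5765, -0.1997,  0.17  ]), np.float64(0.003701153167025887)) [ 0.5782 -0.1991] [ 0.5746 -0.2   ]
but 49 64 (array([204.6055, 195.9725]), np.int32(109), array([204.75, 196.25]), ((11.31370735168457, 10.60660171508789), 45.0)) (array([200.0922, 284.5567]), np.int32(282), array([200. , 284.5]), ((17.0, 18.0), 90.0)) (array([0.5931, 0.2358, 0.1024]), np.float64(0.0010004609353944423)) [0.5925 0.2347] [0.589  0.2391]
w1 [ 0.4882 -0.0373]
w2 [ 0.4741 -0.1881]
w3 [0.5107 0.2116]
```

View pics/tz.png

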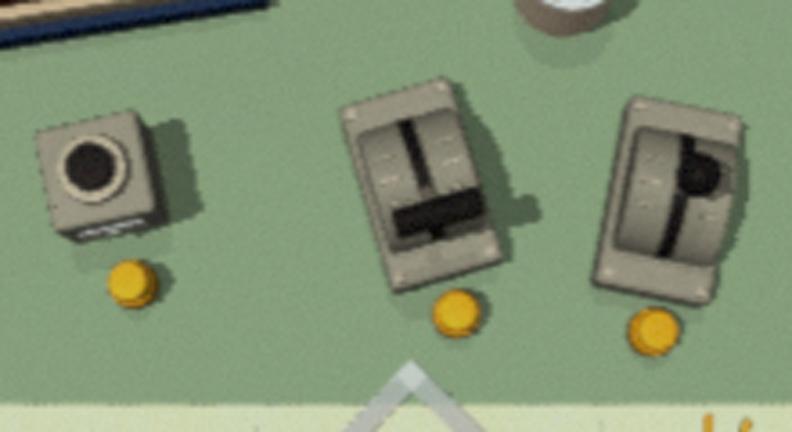

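The crop shows the order-head base corners at crop pixels (342,108), (448,78), (503,258) and (397,290). The bar centre is at (439,211) and the button at (90,166). I'll work out the head's yaw and the pre-push pose from these.

```bash
python3 - <<'E'
import pickle;from h import *
np.set_printoptions(precision=4,suppress=True)
d=pickle.load(open('f0.pkl','rb'));T=d['top']
P=lambda c,z:plane(T,(180+c[0]/3.6,150+c[1]/3.6),z)[:2]
C=[P(c,.045) for c in((342,108),(448,78),(503,258),(397,290))]
o=np.mean(C,0);x=(C[0]+C[1]-C[2]-C[3])/2;print('len',np.linalg.norm(x),'w',np.linalg.norm(C[0]-C[1]));y=np.degrees(np.arctan2(x[1],x[0]));u=x/np.linalg.norm(x)
g=P((439,211),.163);print('o',o,'yaw',y,'u',u,'grip',g,'grip pred',o-.04*u,'side grip up',P((90,166),.109))
a=P((395,220),.163);b=P((484,202),.163);print('bar',a,b,np.linalg.norm(a-b),np.degrees(np.arctan2(*(a-b)[::-1]))-90)
for h in(-.085,.018,.03):print(h,o+h*u)
from plant import read_state
e=read_state()['ee_rot'];print(np.degrees(np.arctan2(e[1,0],e[0,0])))
E
```

```text
len 0.14676513204217137 w 0.08533079584870307
o [ 0.5882 -0.0111] yaw 16.490593264078164 u [0.9589 0.2839] grip [ 0.5509 -0.0215] grip pred [ 0.5498 -0.0225] side grip up [0.5922 0.2337]
bar [0.5447 0.0091] [ 0.5571 -0.0528] 0.06318847481181944 11.346330182671878
-0.085 [ 0.5067 -0.0352]
0.018 [ 0.6054 -0.006 ]
0.03 [ 0.6169 -0.0026]
21.6462296733289
```

drive_tool --increments '[[[0,0,-0.0065],[1.7,3.4,0],0],[[0,0,-0.0065],[1.7,3.4,0],0],[[0,0,-0.0065],[1.7,3.4,0],0],[[0,0,-0.0065],[1.7,3.4,0],0],[[0,0,-0.0065],[1.7,3.4,0],0],[[0,0,-0.0065],[1.7,3.4,0],0],[[0,0,-0.0065],[1.7,3.4,0],0],[[0,0,-0.0065],[1.7,3.4,0],0],[[0,0,-0.0065],[1.7,3.4,0],0],[[0,0,-0.0065],[1.7,3.4,0],0],[[0,0,-0.0065],[1.7,3.4,0],0],[[0,0,-0.0065],[1.7,3.4,0],0],[[0,0,-0.0065],[1.7,3.4,0],0],[[0,0,-0.0065],[1.7,3.4,0],0],[[0,0,-0.0065],[1.7,3.4,0],0],[[0,0,-0.0065],[1.7,3.4,0],0],[[0,0,0],[0,0,0],0],[[0,0,0],[0,0,0],0]]'

```text
t: 1.9
tool_pos: [0.5025, -0.0362, 0.4041]
ee_rot: [[0.962, 0.273, -0.001], [0.273, -0.962, -0.0], [-0.001, -0.0, -1.0]]
force: [-0.6, -0.3, -0.1]
gripper_width: -0.001
grasp_force: 0.0
```

drive_tool --increments '[[[0,0,0],[0,0,-2.0],0],[[0,0,0],[0,0,-2.0],0],[[0,0,0],[0,0,-2.0],0],[[0,0,0],[0,0,-1.5],0],[[0,0,0],[0,0,-0.6],0],[[0,0,0],[0,0,0],0],[[0,0,0],[0,0,0],0]]'

```text
t: 2.6
tool_pos: [0.5027, -0.0376, 0.3244]
ee_rot: [[0.963, 0.269, 0.001], [0.269, -0.963, -0.0], [0.001, 0.001, -1.0]]
force: [-0.0, 0.9, -0.6]
gripper_width: 0.005
grasp_force: 0.0
```

```bash
python3 - <<'E'
from plant import *
import cv2
s=read_state();print(s['tool_pos'],s['force'])
f=grab_frame('side');cv2.imwrite('pics/s1.png',cv2.resize(f['img'][60:360,150:450,::-1],None,fx=2,fy=2,interpolation=2))
E
```

```text
[ 0.5027288  -0.0376045   0.32437664] [-0.04874779  0.8577911  -0.61964105]
```

View pics/s1.png

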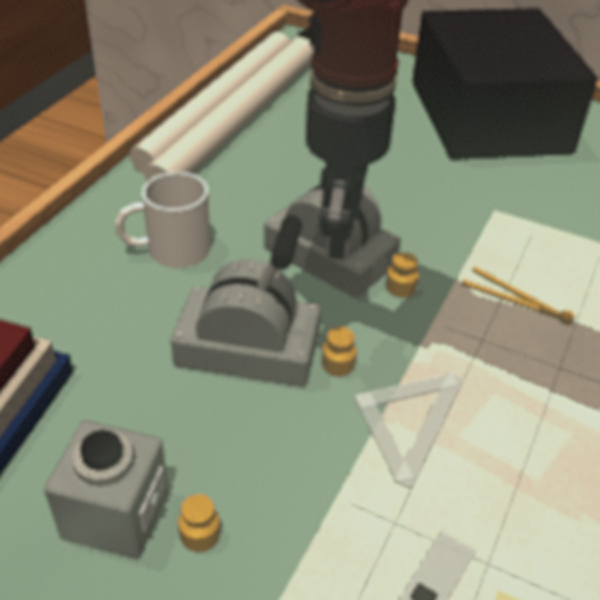

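The fingertips, at about (338,250) in the crop, are on the robot side of the bar at (288,240). I'll push now.

drive_tool --increments '[[[0,0,0],[0.96,0.29,0],0],[[0,0,0],[0.96,0.29,0],0],[[0,0,0],[0.96,0.29,0],0],[[0,0,0],[0.96,0.29,0],0],[[0,0,0],[0.96,0.29,0],0],[[0,0,0],[0.96,0.29,0],0],[[0,0,0],[0.96,0.29,0],0],[[0,0,0],[0.96,0.29,0],0],[[0,0,0],[0.96,0.29,0],0],[[0,0,0],[0.96,0.29,0],0]]'

```text
t: 3.65
tool_pos: [0.5996, -0.0076, 0.3235]
ee_rot: [[0.963, 0.27, 0.001], [0.27, -0.963, 0.0], [0.001, -0.0, -1.0]]
force: [-0.6, -0.3, 0.1]
gripper_width: 0.004
grasp_force: 0.0
```

drive_tool --increments '[[[0,0,0],[0.29,0.09,0],0],[[0,0,0],[0.29,0.09,0],0],[[0,0,0],[0,0,0],0]]'

```text
t: 3.95
tool_pos: [0.6047, -0.006, 0.3237]
ee_rot: [[0.963, 0.27, 0.0], [0.27, -0.963, 0.0], [0.0, 0.0, -1.0]]
force: [0.2, 0.0, 0.1]
gripper_width: -0.001
grasp_force: 0.0
```

drive_tool --increments '[[[0,0,0],[0.19,0.06,0],0],[[0,0,0],[0.19,0.06,0],0],[[0,0,0],[0,0,0],0]]'

```text
t: 4.25
tool_pos: [0.6079, -0.005, 0.3236]
ee_rot: [[0.963, 0.27, -0.001], [0.27, -0.963, -0.0], [-0.001, -0.0, -1.0]]
force: [-1.4, -1.1, -0.4]
gripper_width: -0.001
grasp_force: 0.8
```

```bash
python3 - <<'E'
from plant import *
import cv2
s=read_state();print(s['tool_pos'],s['force'])
f=grab_frame('side');cv2.imwrite('pics/s2.png',cv2.resize(f['img'][110:310,180:380,::-1],None,fx=3,fy=3,interpolation=2))
E
```

```text
[ 0.60787577 -0.00499082  0.32363773] [-1.43870601 -1.06769131 -0.44525579]
```

View pics/s2.png

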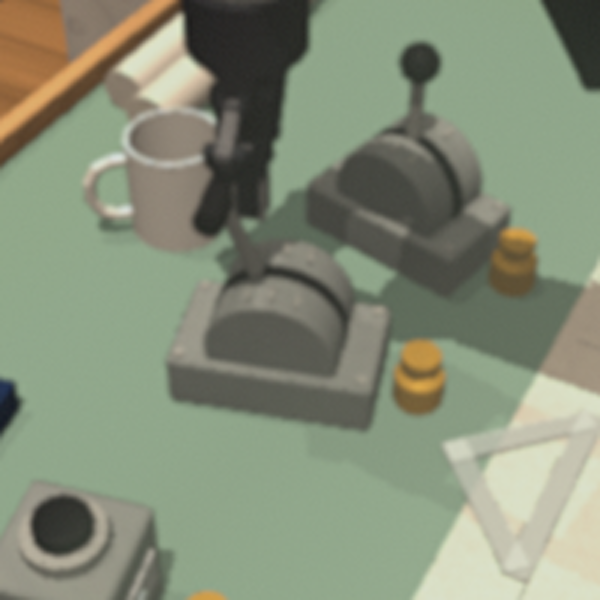

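The T-lever now leans away, with the bar at about (215,200) in the crop and the shaft foot at (255,265). The ball lever is still upright. I'll push slightly further to confirm the hard stop.

drive_tool --increments '[[[0,0,0],[0.19,0.06,0],0],[[0,0,0],[0.1,0.03,0],0],[[0,0,0],[0,0,0],0],[[0,0,0],[0,0,0],0]]'

```text
t: 4.7
tool_pos: [0.6093, -0.0047, 0.3235]
ee_rot: [[0.963, 0.271, -0.008], [0.271, -0.963, -0.002], [-0.009, -0.001, -1.0]]
force: [-9.4, -3.0, 5.9]
gripper_width: 0.0
grasp_force: 4.9
```

The motion stalls at about 10 N, so the lever is against the hard stop. I'll back off, lift and go above the button.

drive_tool --increments '[[[0,0,0],[-1.5,-0.45,0],0],[[0,0,0],[-1.6,-0.5,0],0],[[0,0,0],[0,0,3],0],[[0,0,0],[0,0,3],0],[[0,0,0],[0,0,2],0],[[0,0,0],[0.2,3.5,0],0],[[0,0,0],[0.2,3.5,0],0],[[0,0,0],[0.2,3.5,0],0],[[0,0,0],[0.2,3.5,0],0],[[0,0,0],[0.2,3.5,0],0],[[0,0,0],[0.2,3.5,0],0],[[0,0,0],[0.1,3.5,0],0],[[0,0,0],[0,0,-3],0],[[0,0,0],[0,0,-3],0],[[0,0,0],[0,0,-3],0],[[0,0,0],[0,0,0],0],[[0,0,0],[0,0,0],0]]'

```text
t: 6.4
tool_pos: [0.5931, 0.2315, 0.3135]
ee_rot: [[0.963, 0.27, -0.001], [0.27, -0.963, 0.0], [-0.001, -0.0, -1.0]]
force: [1.1, 0.2, -0.3]
gripper_width: -0.001
grasp_force: 0.0
```

```bash
python3 - <<'E'
from plant import *
import cv2,numpy as np
s=read_state();print(s['tool_pos'],s['force'])
a,b=[grab_frame(n)['img'][:,:,::-1] for n in('side','top')]
r=lambda i:cv2.resize(i,(400,400),interpolation=2)
cv2.imwrite('pics/s3.png',np.hstack([r(a[160:360,120:320]),r(b[120:280,160:320])]))
E
```

```text
[0.5930679  0.23150113 0.31349381] [ 1.06344482  0.19295005 -0.29193119]
```

View pics/s3.png

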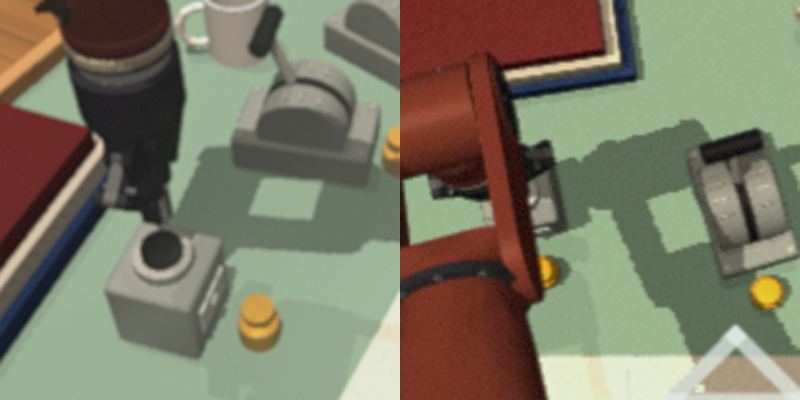

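The lever stays home and the tips are above the button. Pressing.

drive_tool --increments '[[[0,0,0],[0,0.25,-1.5],0],[[0,0,0],[0,0,-1],0],[[0,0,0],[0,0,-0.5],0],[[0,0,0],[0,0,-0.5],0],[[0,0,0],[0,0,-0.3],0],[[0,0,0],[0,0,0],0],[[0,0,0],[0,0,0],0]]'

```text
t: 7.2
tool_pos: [0.593, 0.234, 0.2762]
ee_rot: [[0.963, 0.27, -0.0], [0.27, -0.963, -0.0], [-0.0, -0.0, -1.0]]
force: [-2.7, -0.8, 4.2]
gripper_width: 0.003
grasp_force: 2.0
```

drive_tool --increments '[[[0,0,0],[0,0,-0.2],0],[[0,0,0],[0,0,-0.2],0],[[0,0,0],[0,0,0],0],[[0,0,0],[0,0,0],0]]'

```text
t: 7.6
tool_pos: [0.5935, 0.2341, 0.2743]
ee_rot: [[0.963, 0.27, 0.001], [0.27, -0.963, 0.0], [0.001, 0.0, -1.0]]
force: [-6.3, -2.5, 12.5]
gripper_width: -0.003
grasp_force: 6.3
```

It stalls at 12.5 N with the tip at z = 0.101, so the button is bottomed. Retracting.

drive_tool --increments '[[[0,0,0],[0,0,2],0],[[0,0,0],[0,0,3],0],[[0,0,0],[0,0,3],0],[[0,0,0],[0,0,3],0],[[0,0,0],[-3,0,0],0],[[0,0,0],[-4,0,0],0],[[0,0,0],[-4,0,0],0],[[0,0,0],[-3,0,0],0],[[0,0,0],[0,0,0],0],[[0,0,0],[0,0,0],0]]'

```text
t: 8.6
tool_pos: [0.4531, 0.2341, 0.3818]
ee_rot: [[0.963, 0.271, 0.003], [0.271, -0.963, 0.001], [0.003, 0.0, -1.0]]
force: [0.4, -0.2, 0.1]
gripper_width: 0.002
grasp_force: 0.0
```

```bash
python3 - <<'E'
from plant import *
import cv2
print(read_state()['force'])
f=grab_frame('side');cv2.imwrite('pics/s4.png',f['img'][:,:,::-1])
E
```

```text
[ 0.35827416 -0.18486193  0.08632231]
```

View pics/s4.png

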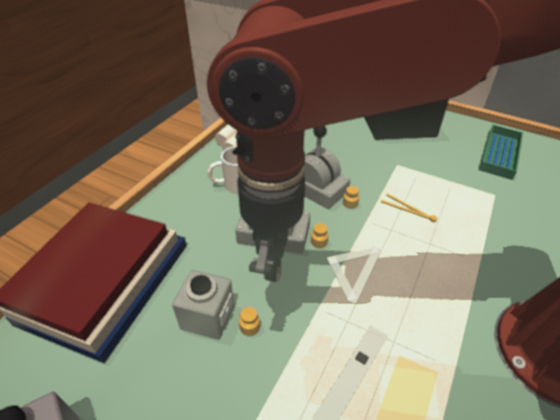

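The arm is clear. The button at (201,285) is back up, the weights and tools look unmoved, and the ball lever at (320,130) is upright. Handing in.

```bash
python3 -c "
from plant import *
print(close_job())"
```

```text
the job is handed in; nothing more can be done
None
```

I pushed the T-handled lever home against its second stop, then pressed the call button right down and let it spring back. The ball lever and the loose items looked undisturbed in the last picture. The job is handed in; the hand-in returned no verdict.

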